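# Switch off the desk lights

## Robot

A 6-joint arm with a two-finger parallel gripper is mounted at the origin on the work surface. World frame = base frame: x ahead of the robot, y to its left, z up, the work surface at z = 0. Lengths are in m, angles in rad, forces in N, time in s.
With the tool pointing down it reaches from about 0.425 to 0.95 m from the base axis. Payload 3.5 kg.
Tool frame: the origin (TCP) lies on the centre line of the jaws, within the pads' length; the fingertips stand 19 mm ahead of it and the grasp point (between the pads) is the TCP; z points along the fingers, y is the line along which they close (so a half turn about z gives the same grasp; the last joint's range is limited). The gripper opens to 85 mm and grips with 20 to 120 N. Pads are 22 mm wide; open, the fingers measure 114 mm over their backs; the gripper's body (76 mm by 85 mm) begins 54 mm behind the grasp point. The pads swing forward as they close: fully open they stand 13 mm farther back than shut.
Start: joints at [1.02, 0.286, 1.577, -0, 1.279, -0.15], TCP at [0.263, 0.622, 0.25] pointing down, gripper open.
Joint ranges: [-2.77, 2.77], [-0.9, 2.22], [0.21, 2.48], [-1.53, 4.67], [0.24, 2.81], [-2.84, 2.84]. Speed limits (rad/s): [2.79, 2.79, 3.14, 3.14, 3.14, 3.14].

## Interface

Orientations are given as a unit quaternion [x, y, z, w].
In Python, from plant import ctrl, imaging gives the robot as it stands. The module is installed in compiled form; this text tells all that it offers.
- The arm moves only by the shell command python3 -m handwheel 'ROWS' [OPENING] [FORCE]. ROWS is JSON, one flat list of numbers, 6 for each row, row after row: the shift along the world's x, y, z in units of 150 mm (1.0 is 150 mm), then the turn, a rotation vector about the world's x, y, z in units of 90 degrees (1.0 is 90 degrees). In form: [tx, ty, tz, rx, ry, rz, tx, ty, tz, rx, ry, rz, ...]. A call has 1 to 5 rows; each row shifts and turns the commanded pose from where the row before left it; what a row does not reach is not made up. A row lasts 1/12 s, in which the tool goes at most 41.7 mm and 7.16 degrees, less where a joint would pass 70% of its speed; a pose out of reach is approached as far as the arm can. A call with a number of a shift or a turn outside -1 to 1 is refused whole. A call with a gripper value outside its range is refused whole. OPENING is the opening, from 0 (shut) to 1 (fully open), set as the call begins (- or left out, the last holds). The fingers move at their own pace and stop on an object; FORCE is the grip in N (left out, the last holds). Time passes only in rows, so rows that do not move let the fingers close. It gives the time, the measured TCP pose, the force, the opening and the grip force at its end, in the units of the state.
- ctrl.get_state(): the state, without advancing time (a new reading comes with each control period).
- imaging.read_camera(name): name is "side" or "top" or "wrist"; returns (picture, depth): 384x512x3 uint8, blue, green, red; 384x512 float32, m along the optical axis (not along the pixel's ray), 0 where there is no reading.
- imaging.get_calibration(name): a dict with "fovy" (degrees; the focal length in pixels is half the picture's height over the tangent of half this angle, whatever the lens; pixels are square), "cx", "cy" (the principal point, pixels), "distortion" ([k1, k2, p1, p2, k3] as OpenCV has them; the pictures are not rectified), "R" (3x3) and "t" (3): a world point X has camera coordinates R X + t. Camera axes: x right, y down, z forward; pixel columns grow to the right and rows downward; lengths in m; the calibration is good to about 2 mm. A picture is of the moment at which its call begins: read the wrist's pose just before it. get_calibration takes no time and is no camera call; for the wrist camera it gives the pose at the moment of the call.
- ctrl.sign_off(): hands the job in; it is judged then, once.
The state is a dict: "time": time; "qpos": joint angles; "dq": joint speeds; "joint_efforts": joint torques, N m; "eef_pos": TCP position; "tcp_rot": TCP orientation; "contact_force": force on the tool from outside, world axes, zero at the start; "wrist_torque": the same for the moment, N m; "opening": opening from 0.0 (shut) to 1.0 (fully open); "finger_force": force on a finger pad.
Only numpy, scipy, OpenCV 4.12 (cv2) and the standard library are available. Lean on these libraries where they do the work, as an engineer would, in place of code of your own. Each camera call takes 0.05 s, during which the arm holds its last target. There are 200 camera calls.

## Task

Switch off the desk lights for the night with the fingertips: press the long bar-shaped switch (the lamp) gently down and let it spring back up, then do the same with the small round switch (the bulb string), and draw the hand away. Do not touch the large round and the square switch; slide, lift or knock over nothing on the desk.

Things in the scene. Friction and masses are not known exactly. Their poses are not given: they have to be found in the camera images.
- sw_bar: the long bar-shaped desk switch (desk lamp): white oblong housing 46 mm (its x) by 112 mm (its y), with a grey oblong key 26 by 90 mm. Origin: centre of the underside, z up; top of the unpressed key at origin + 30 mm. Housing 20 mm high, key central, 10 mm proud of it. Loose, about 0.35 kg. The key springs back; it gives at 2 N, is 4 mm down at 4.4 N, fully down (8 mm) at 6.8 N.
- key_bar (a joint): the bar-shaped switch's key: 0 m up (as sprung), 0.008 m fully down; it counts as pressed beyond 0.004 m.
- sw_small: the small round desk switch (bulb string): white round housing 56 mm across with a grey round key 34 mm across. Origin: centre of the underside, z up; top of the unpressed key at origin + 30 mm. Housing 20 mm high, key central, 10 mm proud of it. Loose, about 0.35 kg. The key springs back; it gives at 2 N, is 4 mm down at 4.4 N, fully down (8 mm) at 6.8 N.
- key_small (a joint): the small round switch's key: 0 m up (as sprung), 0.008 m fully down; it counts as pressed beyond 0.004 m.
- sw_large: the large round desk switch, to be left alone: white round housing 88 mm across with a grey round key 64 mm across. Origin: centre of the underside, z up; top of the unpressed key at origin + 30 mm. Housing 20 mm high, key central, 10 mm proud of it. Loose, about 0.35 kg. 
- key_large (a joint): the large round switch's key: 0 m up (as sprung), 0.008 m fully down; it counts as pressed beyond 0.004 m.
- sw_square: the square desk switch, to be left alone: white housing 72 by 72 mm with a grey square key 50 by 50 mm. Origin: centre of the underside, z up; top of the unpressed key at origin + 30 mm. Housing 20 mm high, key central, 10 mm proud of it. Loose, about 0.35 kg. 
- key_square (a joint): the square switch's key: 0 m up (as sprung), 0.008 m fully down; it counts as pressed beyond 0.004 m.
- jar: bystander: loose bamboo jar with lid, 74 mm across, 69 mm high; origin under its centre
- eraser: bystander: loose white eraser 45 (x) by 20 (y) by 12 mm; origin under its centre
- tape: bystander: loose roll of clear tape lying flat, 50 mm across, 18 mm high; origin under its centre
- mug: bystander: loose white mug, 72 mm across and 78 mm high, handle towards its +y; origin under its centre
- pencil_cup: bystander: loose white cup of pencils, 76 mm across, cup 100 mm high, pencils up to 185 mm; origin under its centre
- glasses: bystander: loose dark-framed spectacles, 125 mm wide, 115 mm deep, 46 mm high, resting on a spiral notebook 16 mm thick; origin at the foot of the lenses, midway
- stapler: bystander: loose black desk stapler, 130 (x) by 36 (y) by about 57 mm high; origin under its centre
Not all that is in view belongs to the job. What is shaped like the sw_small but turquoise or yellow is not meant.

How it is judged:
By the outcome, as a careful person would: the job done as asked, in the order asked, and still so for the second after the job is handed in, with the robot touching nothing.
It also fails if it takes over 40 s, if anything falls off the work surface, if the arm or the gripper's body presses on something with over 40 N, if the wrist force passes 120 N, or if a joint passes its speed limit or range.

## Working session

There is one attempt and no reset: what is moved stays moved. The work goes in short steps, Python scripts to look and compute and a shell command to move; the robot and the scene stay as the last step left them, time stands still between calls to the robot, and variables do not carry over. Pictures are saved under pics/ and viewed, at most 10 in all, crops included, and the job is handed in when it is done.

```bash
mkdir -p pics
cat > h.py <<'E'
import numpy as np, cv2
from plant import ctrl, imaging
def cal(n):
    c=imaging.get_calibration(n); f=192/np.tan(np.radians(c["fovy"])/2)
    K=np.array([[f,0,c["cx"]],[0,f,c["cy"]],[0,0,1.]])
    return K,np.array(c["distortion"],float),np.array(c["R"]),np.array(c["t"])
def world(n,u,v,z=None,d=None,c=None):
    K,D,R,t=c or cal(n)
    p=cv2.undistortPoints(np.array([[[u,v]]],float),K,D)[0,0]; r=np.array([p[0],p[1],1])
    if d is not None: return R.T@(r*d-t)
    o=-R.T@t; w=R.T@r; return o+w*(z-o[2])/w[2]
def clouds(n,depth):
    K,D,R,t=cal(n); v,u=np.mgrid[:384,:512]
    p=cv2.undistortPoints(np.stack([u,v],-1).reshape(-1,1,2).astype(float),K,D)[:,0]
    X=np.c_[p,np.ones(len(p))]*depth.reshape(-1,1)-t
    return (X@R).reshape(384,512,3)
E
python3 - <<'E'
from h import *
for n in("top","side"):
    p,d=imaging.read_camera(n); cv2.imwrite(f"pics/{n}0.png",p); np.save(f"pics/{n}0.npy",d)
    K,D,R,t=cal(n); print(n,K[0,0],D,-R.T@t,R[2])
s=ctrl.get_state();print(s)
E
```

```text
top 376.06893520838213 [0.00450612 0.         0.         0.         0.        ] [ 0.49047757 -0.08304449  1.13471006] [ 0.07508665  0.00562213 -0.99716116]
side 386.03652061409275 [0.0034882 0.        0.        0.        0.       ] [0.32480054 0.68634539 0.65694544] [ 0.21207229 -0.7689504  -0.60310914]
{'time': 0.1, 'qpos': array([ 1.01999254e+00,  2.87097239e-01,  1.57805224e+00, -2.17383953e-05,
        1.27859421e+00, -1.49999274e-01]), 'dq': array([-0.00174363, -0.00139676, -0.00297379,  0.00130972,  0.00259635,
       -0.00038463]), 'joint_efforts': array([-1.18857174e-04, -4.07295048e+01, -2.93700206e+01, -1.74396096e-04,
        3.40724931e-03,  5.51186233e-06]), 'eef_pos': array([0.26303707, 0.62103052, 0.24906029]), 'tcp_rot': array([ 1.99060360e-01,  9.79986641e-01, -1.01373358e-03, -3.59424723e-04]), 'contact_force': array([-0.53242141,  0.55938015,  0.46762759]), 'wrist_torque': array([-0.03818083, -0.02552647, -0.01477495]), 'finger_force': 0.0, 'opening': 1.0006590316601607}
```

View pics/top0.png

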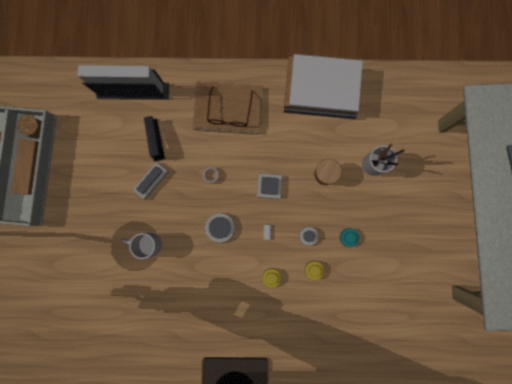

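View pics/side0.png

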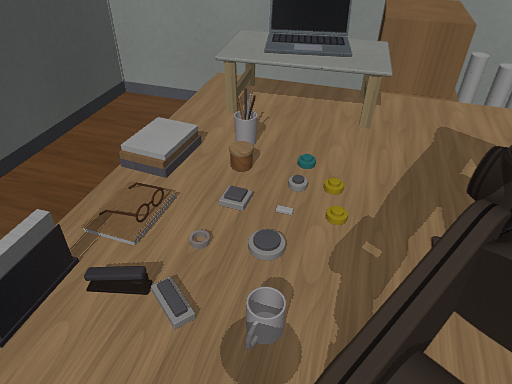

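The top view shows the bar switch at (151,181), and the small white round switch with a grey key at (310,236). The look-alikes are turquoise (349,238) and yellow (272,278) and (315,270). The tape at (211,175) is a ring, and the large round switch is at (220,228). White and grey fits only (310,236). In the side view the bar is at (173,300) and the small switch at (298,183). Next I'll measure and confirm in one crop.

Run:
```python
from h import *
I={n:cv2.imread(f"pics/{n}0.png") for n in("top","side")}
for n,boxes in (("top",{"bar":(130,160,172,202),"small":(297,223,324,250)}),("side",{"bar":(145,268,205,332),"small":(284,170,312,196)})):
    X=clouds(n,np.load(f"pics/{n}0.npy"))
    for k,(a,b,c,d) in boxes.items():
        P=X[b:d,a:c].reshape(-1,3); col=I[n][b:d,a:c].reshape(-1,3).astype(int)
        tab=np.median(P[:,2][P[:,2]<.01])
        q=(P[:,2]>.0235)&(P[:,2]<.045); T=P[q]
        r=cv2.minAreaRect((T[:,:2]*1000).astype(np.float32))
        h=(P[:,2]>.013)&(P[:,2]<.045); rh=cv2.minAreaRect((P[h][:,:2]*1000).astype(np.float32))
        print(n,k,"table",tab,"key n",q.sum(),"mean",T.mean(0).round(4),"top z",np.median(T[:,2]).round(4),r,"housing",rh)
# all things from top near targets
big=[cv2.resize(I["top"][155:210,120:185],None,fx=6,fy=6),cv2.resize(I["top"][215:270,290:370],None,fx=6,fy=6)]
cv2.imwrite("pics/crop.png",np.hstack(big)[:,:800])
```

```text
top bar table 0.0001812980939127183 key n 287 mean [0.6128 0.2615 0.0295] top z 0.0298 ((610.2047729492188, 261.7431945800781), (35.419464111328125, 105.34059143066406), 51.80646514892578) housing ((613.239501953125, 262.2275390625), (47.31680679321289, 111.73438262939453), 51.57780456542969)
top small table -0.00014167890028324954 key n 106 mean [ 0.4536 -0.2125  0.0293] top z 0.0292 ((450.9371032714844, -214.36978149414062), (38.59145736694336, 40.5053825378418), 53.81431198120117) housing ((453.1432189941406, -213.2572479248047), (52.82372283935547, 53.72269821166992), 0.7892435193061829)
side bar table 0.001117640422350773 key n 561 mean [0.6124 0.267  0.0304] top z 0.0308 ((626.5077514648438, 258.7284240722656), (39.593631744384766, 129.41139221191406), 57.356971740722656) housing ((622.9478149414062, 261.53839111328125), (55.751644134521484, 135.75047302246094), 51.41164016723633)
side small table 0.0012503887709179097 key n 83 mean [ 0.4521 -0.2064  0.0298] top z 0.0303 ((452.31671142578125, -208.26316833496094), (31.064390182495117, 32.19892120361328), 11.343650817871094) housing ((450.96685791015625, -205.2969970703125), (54.209712982177734, 48.3130989074707), 12.15173053741455)
```

Run:
```python
import cv2;p=cv2.imread('pics/crop.png');print(p.shape)
```

```text
(330, 800, 3)
```

View pics/crop.png

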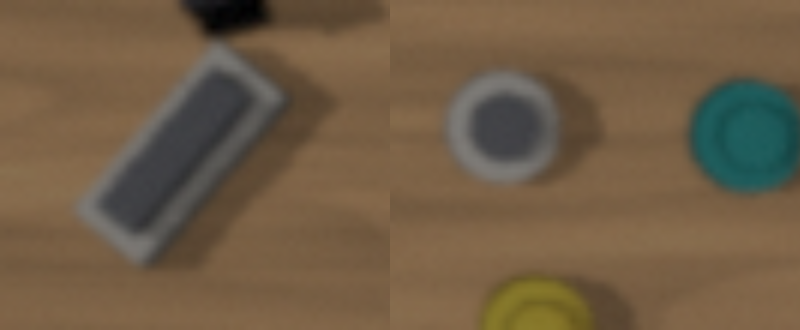

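Both crops confirm the targets: white housings with grey keys, at crop pixels (180,150) for the bar and (505,127) for the small round one. I'll move above the bar with the gripper shut.

```bash
python3 -m handwheel '[0.155,-0.159,0,0,0,0.055,0.155,-0.159,0,0,0,0.055,0.155,-0.159,0,0,0,0.055,0.155,-0.159,0,0,0,0.055,0.155,-0.159,0,0,0,0.055]' 0 20
python3 -m handwheel '[0.155,-0.159,0,0,0,0.055,0.155,-0.159,0,0,0,0.055,0.155,-0.159,0,0,0,0.055,0.155,-0.159,0,0,0,0.055,0.155,-0.159,0,0,0,0.055]'
python3 -m handwheel '[0.155,-0.159,-0.05,0,0,0.055,0.155,-0.159,-0.05,0,0,0.055,0.155,-0.159,-0.05,0,0,0.055,0.155,-0.159,-0.05,0,0,0.055,0,0,0,0,0,0]'
python3 - <<'E'
from h import *
from scipy.spatial.transform import Rotation as Ro
c=cal("wrist"); s=ctrl.get_state(); p,d=imaging.read_camera("wrist"); cv2.imwrite("pics/w1.png",p)
print(s["eef_pos"],Ro.from_quat(s["tcp_rot"]).as_matrix().round(3),s["contact_force"])
X=clouds("wrist",d); m=(X[...,2]>.0235)&(X[...,2]<.045)&(np.hypot(X[...,0]-.6126,X[...,1]-.2625)<.065)&(d>0)
print(m.sum())
if m.sum()>50:
    T=X[m]; print(T.mean(0),cv2.minAreaRect((T[:,:2]*1000).astype(np.float32)))
    w,v=np.linalg.eigh(np.cov(T[:,:2].T)); print(v[:,1])
E
```

```text
time: 0.52
eef_pos: [0.3801, 0.5009, 0.2496]
tcp_rot: [-0.018, 1.0, -0.0, -0.0]
contact_force: [0.0, 0.1, 0.4]
opening: 0.3
finger_force: 0.0
time: 0.93
eef_pos: [0.4964, 0.3815, 0.2497]
tcp_rot: [-0.232, 0.973, -0.0, -0.001]
contact_force: [0.9, 0.3, 0.5]
opening: -0.0
finger_force: 0.0
time: 1.35
eef_pos: [0.5914, 0.2827, 0.2175]
tcp_rot: [-0.392, 0.92, -0.001, -0.002]
contact_force: [0.2, -0.2, 0.7]
opening: 0.006
finger_force: 0.0
[0.59136441 0.28273683 0.21751651] [[-0.692 -0.722 -0.002]
 [-0.722  0.692 -0.003]
 [ 0.004 -0.001 -1.   ]] [ 0.22552248 -0.15771699  0.71249773]
2287
[0.60995235 0.26425762 0.0301091 ] ((619.2053833007812, 260.1304016113281), (44.1407585144043, 112.4462890625), 64.7445068359375)
[-0.80450918  0.59394022]
```

View pics/w1.png

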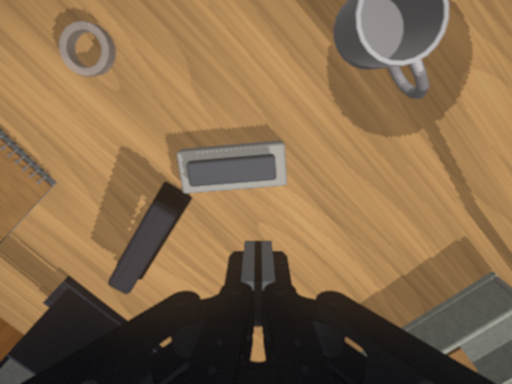

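The wrist view shows the bar switch with its key centred near (232,171). The stapler lies beside it at (150,237), and the mug at (395,40). I'll refine the key's position by colour.

Run:
```python
from h import *
p=cv2.imread("pics/w1.png"); g=cv2.cvtColor(p,cv2.COLOR_BGR2HSV)
sub=g[148:194,178:288]; print(np.median(sub.reshape(-1,3),0), p[171,232],p[150,232])
m=((g[...,1]<60)&(g[...,2]<120)).astype(np.uint8); m[:148]=0;m[196:]=0;m[:,:183]=0;m[:,282:]=0
n,l,st,ce=cv2.connectedComponentsWithStats(m); k=l[171,232]; print(st[k],ce[k])
ys,xs=np.where(l==k); r=cv2.minAreaRect(np.c_[xs,ys].astype(np.float32)); print(r)
c=cal("wrist"); P=[world("wrist",*q,z=.03,c=c) for q in cv2.boxPoints(r)]
print(np.array(P).round(4)); print(world("wrist",*ce[k],z=.03,c=c), np.degrees(np.arctan2(*(P[1]-P[0])[[1,0]])),np.degrees(np.arctan2(*(P[2]-P[1])[[1,0]])))
T=np.load("pics/top0.npy"); I=cv2.imread("pics/top0.png"); g=cv2.cvtColor(I,cv2.COLOR_BGR2HSV)
for nm,(u,v),n in(("bar",(151,181),"top"),("small",(310,236),"top"),("bar",(173,297),"side"),("small",(298,181),"side")):
    g=cv2.cvtColor(cv2.imread(f"pics/{n}0.png"),cv2.COLOR_BGR2HSV)
    m=((g[...,1]<70)&(g[...,2]<115)).astype(np.uint8); _,l,st,ce=cv2.connectedComponentsWithStats(m)
    k=l[v,u]; print(n,nm,st[k],ce[k],world(n,*ce[k],z=.03))
```

```text
[ 20.  17. 128.] [102  99 100] [127 135 139]
[ 186  154   90   32 2293] [230.93545573 169.32708242]
((230.57244873046875, 169.36895751953125), (26.242372512817383, 88.60952758789062), 85.2363510131836)
[[0.6341 0.2257 0.03  ]
 [0.5656 0.2814 0.03  ]
 [0.5824 0.3027 0.03  ]
 [0.6529 0.2457 0.03  ]]
[0.6081824  0.26414117 0.03      ] 140.86830240939864 51.68547229768471
top bar [135 161  33  38 527] [151.21821632 179.97533207] [0.61251639 0.25488438 0.03      ]
top small [302 227  16  18 182] [310.34615385 235.6043956 ] [ 0.45465287 -0.21590724  0.03      ]
side bar [151 277  45  52 902] [173.80820399 300.67627494] [0.60067294 0.27488882 0.03      ]
side small [292 175  13   9  97] [297.7628866  179.02061856] [ 0.45089875 -0.20403016  0.03      ]
```

```bash
python3 -m handwheel '[0.117,-0.128,0,0,0,0.057,0,0,-0.2,0,0,0,0,0,-0.2,0,0,0,0,0,-0.2,0,0,0,0,0,-0.2,0,0,0]'
python3 -m handwheel '[0,0,-0.15,0,0,0,0,0,0,0,0,0,0,0,0,0,0,0]'
python3 - <<'E'
from h import *
c=cal("wrist"); s=ctrl.get_state(); p,d=imaging.read_camera("wrist"); cv2.imwrite("pics/w2.png",p)
print(s["eef_pos"],s["contact_force"])
E
```

```text
time: 1.82
eef_pos: [0.6056, 0.2694, 0.0994]
tcp_rot: [-0.434, 0.901, 0.0, 0.0]
contact_force: [1.0, -0.1, -0.8]
opening: 0.001
finger_force: 0.0
time: 2.07
eef_pos: [0.6046, 0.269, 0.0764]
tcp_rot: [-0.434, 0.901, 0.0, -0.002]
contact_force: [-0.5, 0.0, 1.1]
opening: -0.0
finger_force: 0.0
[0.60463685 0.26903811 0.07638443] [-0.46660481  0.01444717  1.09923763]
```

View pics/w2.png

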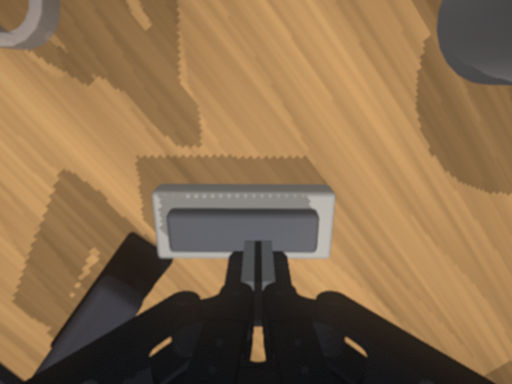

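The key's centre is near (243,230), with the fingertips at (258,240) projecting onto it. I'll check the numbers before going down.

Run:
```python
from h import *
c=cal("wrist")
for q in((167,208),(318,208),(318,251),(167,251),(242.5,229.5)): print(world("wrist",*q,z=.03,c=c).round(4))
X=np.array([[0.60464,0.26904,.0574]]); K,D,R,t=c
print(cv2.projectPoints(X,cv2.Rodrigues(R)[0],t,K,D)[0])
```

```text
[0.6384 0.2237 0.03  ]
[0.5697 0.2782 0.03  ]
[0.5859 0.3014 0.03  ]
[0.6582 0.2442 0.03  ]
[0.6127 0.2616 0.03  ]
[[[261.44847906 254.20356043]]]
```

```bash
python3 -m handwheel '[0.055,-0.047,0,0,0,0,0,0,-0.07,0,0,0,0,0,-0.07,0,0,0,0,0,0,0,0,0,0,0,0,0,0,0]'
python3 -m handwheel '[0,0,-0.013,0,0,0,0,0,0,0,0,0]'; python3 -m handwheel '[0,0,-0.013,0,0,0,0,0,0,0,0,0]'
```

```text
time: 2.53
eef_pos: [0.6137, 0.261, 0.0556]
tcp_rot: [-0.434, 0.901, 0.0, -0.001]
contact_force: [0.1, -0.4, -0.5]
opening: -0.001
finger_force: 0.0
time: 2.7
eef_pos: [0.6145, 0.2614, 0.0547]
tcp_rot: [-0.434, 0.901, 0.0, -0.0]
contact_force: [0.0, 0.5, 1.1]
opening: -0.0
finger_force: 0.0
time: 2.87
eef_pos: [0.6146, 0.2614, 0.0528]
tcp_rot: [-0.434, 0.901, 0.0, -0.0]
contact_force: [0.7, 0.2, 0.1]
opening: 0.001
finger_force: 0.0
```

```bash
python3 -m handwheel '[0,0,-0.013,0,0,0,0,0,0,0,0,0]'|sed -n '2p;4p'; python3 -m handwheel '[0,0,-0.013,0,0,0,0,0,0,0,0,0]'|sed -n '2p;4p';python3 -m handwheel '[0,0,-0.013,0,0,0,0,0,0,0,0,0]'|sed -n '2p;4p'
```

```text
eef_pos: [0.6145, 0.2614, 0.0507]
contact_force: [-0.2, -0.0, -0.3]
eef_pos: [0.6148, 0.2614, 0.0491]
contact_force: [-0.7, 0.4, 2.2]
eef_pos: [0.6149, 0.2615, 0.0474]
contact_force: [-0.4, 0.2, 2.5]
```

```bash
python3 -m handwheel '[0,0,-0.013,0,0,0,0,0,0,0,0,0]'|sed -n '2p;4p'; python3 -m handwheel '[0,0,-0.013,0,0,0,0,0,0,0,0,0]'|sed -n '2p;4p';python3 -m handwheel '[0,0,0,0,0,0]'|sed -n '2p;4p'
```

```text
eef_pos: [0.6149, 0.2614, 0.0454]
contact_force: [-0.7, -0.3, 3.5]
eef_pos: [0.615, 0.2615, 0.0435]
contact_force: [-1.0, -0.9, 5.3]
eef_pos: [0.615, 0.2615, 0.0436]
contact_force: [-1.3, 0.1, 4.2]
```

```bash
python3 -m handwheel '[0,0,-0.009,0,0,0,0,0,0,0,0,0,0,0,0,0,0,0]'|sed -n '2p;4p'
python3 - <<'E'
from h import *
f=[]
for i in range(8): imaging.read_camera("wrist"); f.append(ctrl.get_state()["contact_force"][2])
print(np.mean(f),np.std(f),ctrl.get_state()["eef_pos"])
E
```

```text
eef_pos: [0.615, 0.2615, 0.0425]
contact_force: [-1.5, -0.5, 6.2]
5.922644704755847 0.7057877404488921 [0.61497125 0.26146019 0.04254388]
```

```bash
python3 -m handwheel '[0,0,0.03,0,0,0,0,0,0.04,0,0,0,0,0,0.06,0,0,0,0,0,0.1,0,0,0,0,0,0.2,0,0,0]'|sed -n '2p;4p'
python3 -m handwheel '[0,0,0.2,0,0,0,0,0,0.2,0,0,0,0,0,0.2,0,0,0,-0.03,-0.1,0,0,0,-0.03,-0.072,-0.211,0,0,0,-0.055]'|sed -n '2p;4p'
python3 -m handwheel '[-0.072,-0.211,0,0,0,-0.055,-0.072,-0.211,0,0,0,-0.055,-0.072,-0.211,0,0,0,-0.055,-0.072,-0.211,0,0,0,-0.055,-0.072,-0.211,0,0,0,-0.055]'|sed -n '2p;4p'
python3 -m handwheel '[-0.072,-0.211,0,0,0,-0.055,-0.072,-0.211,0,0,0,-0.055,-0.072,-0.211,0,0,0,-0.055,-0.072,-0.211,0,0,0,-0.055,-0.072,-0.211,0,0,0,-0.055]'|sed -n '2p;4p'
python3 -c "
from h import *
s=ctrl.get_state();print(s['time'],s['qpos'].round(2),s['eef_pos'])"
```

```text
eef_pos: [0.6115, 0.2604, 0.1029]
contact_force: [-0.6, 0.3, 0.2]
eef_pos: [0.6012, 0.2168, 0.2012]
contact_force: [-0.4, -0.4, -0.6]
eef_pos: [0.5443, 0.0552, 0.1971]
contact_force: [0.4, -0.9, -0.2]
eef_pos: [0.4903, -0.1031, 0.1972]
contact_force: [0.4, 0.9, 0.0]
6.1 [-0.41 -0.05  2.05 -0.    1.14 -1.88] [ 0.4903156  -0.10305075  0.19720318]
```

```bash
python3 -m handwheel '[-0.062,-0.183,0,0,0,0,-0.062,-0.183,0,0,0,0,-0.062,-0.183,-0.1,0,0,0,-0.062,-0.183,-0.1,0,0,0,0,0,-0.1,0,0,0]'|sed -n '2,4p'
python3 -m handwheel '[0,0,-0.1,0,0,0,0,0,-0.1,0,0,0,0,0,0,0,0,0,0,0,0,0,0,0]'|sed -n '2,4p'
python3 - <<'E'
from h import *
c=cal("wrist"); p,d=imaging.read_camera("wrist"); cv2.imwrite("pics/w3.png",p); print(ctrl.get_state()["eef_pos"])
K,D,R,t=c
print(cv2.projectPoints(np.array([[.4535,-.212,.03]]),cv2.Rodrigues(R)[0],t,K,D)[0])
t1,_=imaging.read_camera("top"); t0=cv2.imread("pics/top0.png")
cv2.imwrite("pics/cmp.png",np.hstack([cv2.resize(x[155:210,120:185],None,fx=6,fy=6) for x in(t0,t1)]))
E
```

```text
eef_pos: [0.4532, -0.2157, 0.1523]
tcp_rot: [0.052, 0.999, -0.002, 0.001]
contact_force: [-0.8, 0.0, -0.7]
eef_pos: [0.4535, -0.2112, 0.1212]
tcp_rot: [0.05, 0.999, 0.0, -0.001]
contact_force: [0.3, -0.1, 0.3]
[ 0.45428229 -0.21165386  0.12216178]
[[[258.62880414 204.91469386]]]
```

View pics/w3.png

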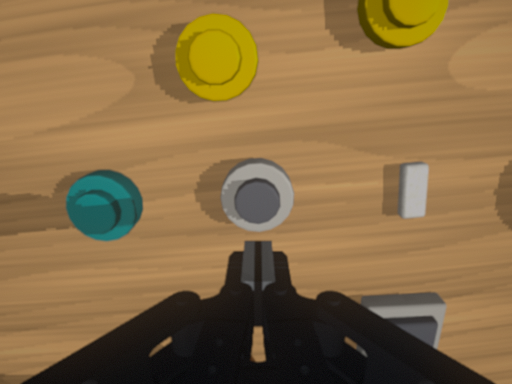

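View pics/cmp.png

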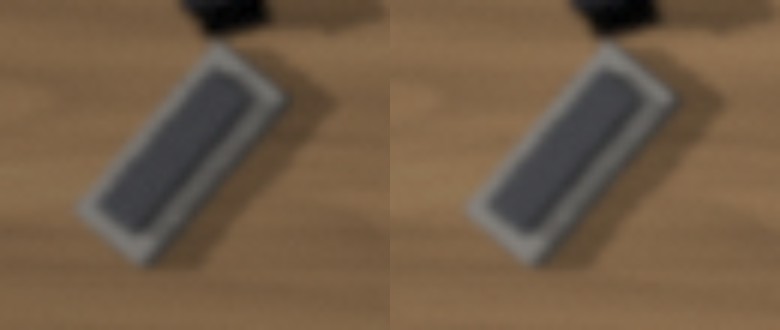

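The wrist view shows the small key's centre at about (257,203), right under the fingertips, with the turquoise at (104,205) and the yellow ones well clear. The bar has not moved and its key is up. Now I'll descend on the small switch.

```bash
python3 -m handwheel '[-0.01,-0.005,-0.12,0,0,0,0,0,-0.12,0,0,0,0,0,-0.12,0,0,0,0,0,-0.06,0,0,0,0,0,0,0,0,0]'|sed -n '2p;4p'
python3 -m handwheel '[0,0,0,0,0,0,0,0,0,0,0,0]'|sed -n '2p;4p'
python3 - <<'E'
from h import *
c=cal("wrist"); p,d=imaging.read_camera("wrist"); cv2.imwrite("pics/w4.png",p); print(ctrl.get_state()["eef_pos"])
E
```

```text
eef_pos: [0.4519, -0.2116, 0.0573]
contact_force: [-0.2, 0.5, -0.1]
eef_pos: [0.4536, -0.213, 0.0598]
contact_force: [0.3, 0.5, 0.4]
[ 0.45365636 -0.21301878  0.05989591]
```

View pics/w4.png

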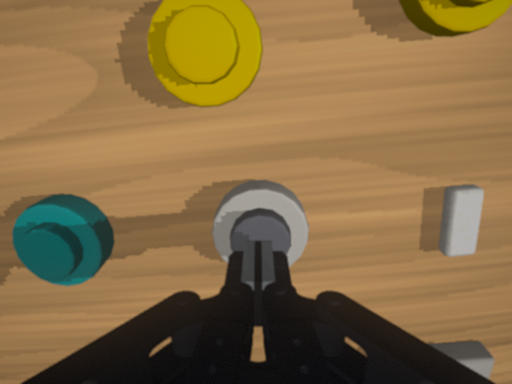

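The small key spans columns 232–291 with its top at row 208, so its centre is near (261,237).

```bash
python3 -c "
from h import *
print(world('wrist',261,237,z=.03))"
```

```text
[ 0.44837498 -0.21228326  0.03      ]
```

```bash
python3 -m handwheel '[-0.02,0,-0.03,0,0,0,0,0,-0.02,0,0,0,0,0,0,0,0,0]'|sed -n '2p;4p'
for i in 1; do :; done; python3 -m handwheel '[0,0,-0.013,0,0,0,0,0,0,0,0,0]'|sed -n '2p;4p'; python3 -m handwheel '[0,0,-0.013,0,0,0,0,0,0,0,0,0]'|sed -n '2p;4p'
```

```text
eef_pos: [0.4491, -0.2121, 0.0504]
contact_force: [-0.5, 0.8, -0.1]
eef_pos: [0.4497, -0.2124, 0.0489]
contact_force: [0.7, -0.1, 1.8]
eef_pos: [0.4498, -0.2125, 0.047]
contact_force: [-1.7, 0.6, 3.3]
```

```bash
python3 -m handwheel '[0,0,-0.013,0,0,0,0,0,0,0,0,0]'|sed -n '2p;4p'; python3 -m handwheel '[0,0,-0.013,0,0,0,0,0,0,0,0,0]'|sed -n '2p;4p'
python3 - <<'E'
from h import *
f=[]
for i in range(8): imaging.read_camera("wrist"); f.append(ctrl.get_state()["contact_force"])
print(np.mean(f,0),ctrl.get_state()["eef_pos"])
E
```

```text
eef_pos: [0.4498, -0.2125, 0.0451]
contact_force: [-0.7, 0.1, 3.3]
eef_pos: [0.4498, -0.2125, 0.0432]
contact_force: [-0.7, 1.0, 5.2]
[-1.41158596  0.65605479  5.24223814] [ 0.44983371 -0.21251441  0.04334346]
```

```bash
python3 -m handwheel '[0,0,-0.007,0,0,0,0,0,0,0,0,0,0,0,0,0,0,0]'|sed -n '2p;4p'
python3 -m handwheel '[0,0,0.03,0,0,0,0,0,0.04,0,0,0,0,0,0.06,0,0,0,0,0,0.1,0,0,0,0,0,0.2,0,0,0]'|sed -n '2p;4p'
python3 -m handwheel '[0,0,0.2,0,0,0,0,0,0.2,0,0,0,0,0,0.2,0,0,0,0,0,0.1,0,0,0,0,0,0,0,0,0]'|sed -n '2p;4p'
python3 -m handwheel '[0,0,0,0,0,0,0,0,0,0,0,0,0,0,0,0,0,0]'
python3 - <<'E'
from h import *
t0=cv2.imread("pics/top0.png");t1,d=imaging.read_camera("top");s1,ds=imaging.read_camera("side")
print(ctrl.get_state()["time"])
X=clouds("top",d); 
for k,(a,b,c,e) in {"bar":(130,160,172,202),"small":(297,223,324,250)}.items():
    P=X[b:e,a:c].reshape(-1,3); T=P[(P[:,2]>.0235)&(P[:,2]<.045)]; print(k,T.mean(0),np.median(T[:,2]))
v=np.hstack([cv2.resize(s1[150:340,130:360],None,fx=1.7,fy=1.7),cv2.resize(cv2.imread("pics/side0.png")[150:340,130:360],None,fx=1.7,fy=1.7)])
cv2.imwrite("pics/end.png",v)
E
```

```text
eef_pos: [0.4498, -0.2125, 0.0424]
contact_force: [-2.0, 0.4, 6.2]
eef_pos: [0.4471, -0.2105, 0.1039]
contact_force: [-0.3, 0.3, -0.4]
eef_pos: [0.4514, -0.2135, 0.2165]
contact_force: [0.5, -0.8, 0.7]
time: 10.23
eef_pos: [0.4485, -0.2115, 0.2091]
tcp_rot: [0.05, 0.999, 0.001, -0.002]
contact_force: [0.2, -0.1, -0.4]
opening: -0.0
finger_force: 0.0
10.3333
bar [0.61232107 0.26212651 0.02942381] 0.029605611605910968
small [nan nan nan] nan<stdin>:6: RuntimeWarning: Mean of empty slice.
  ret = um.true_divide(
  return _methods._mean(a, axis=axis, dtype=dtype,
  ret = ret.dtype.type(ret / rcount)
```

View pics/end.png

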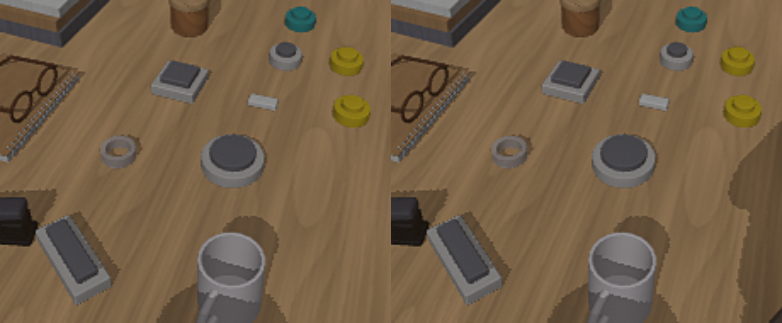

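The final side view (left) matches the start (right). Both keys are up and nothing has moved: bar at (72,250), small at (286,53) in the crop. The hand is well clear above.

```bash
python3 -c "
from plant import ctrl
print(ctrl.sign_off())"
```

```text
the job is handed in; nothing more can be done
None
```

I pressed the bar switch, then the small round switch, each about 6 mm down at roughly 6 N; both sprang back up, nothing else on the desk was touched or moved, and I handed the job in at about 10 s with the hand raised clear.

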